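# Nest the polishing laps in their sloping stands

### The job

Put the two polishing laps away: the brass square lap in the square pocket and the aluminium oblong lap in the oblong pocket of the two sloping stands, each pushed fully home and flat on its pocket floor, then let go. The walnut nest plates may be clamped up to 6 mm to either side, so feel for the pocket; do not let a lap fall, and leave the other things on the counter where they are.

Things in the scene. Friction and masses are not known exactly. Their poses are not given: they have to be found in the camera images.
- square_lap: loose brass square polishing lap: 40 x 40 x 14 mm brass base with, centred on top, a black bakelite grip block 30 mm (x) by 18 mm (y) by 30 mm high; 44 mm high in all, about 220 g. Origin at the centre of its underside, z up. Grip it across the 18 mm (closing along its y). Stands upright on the counter at the start, yaw within 45 degrees
- oblong_lap: loose aluminium oblong polishing lap: 56 mm (its x) by 26 mm (its y) by 14 mm aluminium base with, centred on top, a brown wooden grip block 30 mm (x) by 18 mm (y) by 30 mm high; 44 mm high in all, about 160 g. Origin at the centre of its underside, z up. Grip it across the 18 mm (closing along its y). Stands upright on the counter at the start, yaw within 45 degrees
- square_stand_face (a point): nominal centre of the upper face of the square-nest stand's nest plate, 50 mm above the counter. z: outward normal, leaning 30 degrees from vertical towards the robot; x: up the slope; y: level across the stand. Pocket 42.5 x 42.5 mm, 10 mm deep, true to this point in x and z, but centred anywhere up to 6 mm either way along y; not reported: feel or look for it
- oblong_stand_face (a point): nominal centre of the upper face of the oblong-nest stand's nest plate, 50 mm above the counter. z: outward normal, leaning 30 degrees from vertical towards the robot; x: up the slope; y: level across the stand. Pocket 58.5 mm (x) by 28.5 mm (y), 10 mm deep, true to this point in x and z, but centred anywhere up to 6 mm either way along y; not reported: feel or look for it
- square_stand: fixed sloping aluminium stand, face 100 mm up the slope by 112 mm wide, on dark feet; origin on the counter below its face point. In its level channel is clamped a dark walnut nest plate, 84 mm up the slope by 74 mm wide by 14 mm thick, with one square pocket in its middle (bevelled rim, cork floor). Steel rails above and below the plate lie 6 mm lower than its face
- oblong_stand: fixed sloping aluminium stand, face 100 mm up the slope by 112 mm wide, on dark feet; origin on the counter below its face point. In its level channel is clamped a dark walnut nest plate, 84 mm up the slope by 74 mm wide by 14 mm thick, with one oblong pocket in its middle (bevelled rim, cork floor). Steel rails above and below the plate lie 6 mm lower than its face
- lens_blank: bystander: loose frosted pale glass disc, diameter 56 mm, 12 mm thick; origin under its centre
- lens_gauge: bystander: loose aluminium lens gauge with a bright dial on top, diameter 54 mm, 43 mm high; origin under its centre
- centering_cup: bystander: loose black bakelite cup, diameter 54 mm, 45 mm high; origin under its centre
- round_lap: bystander: loose round brass lap with a thin stem and knob, diameter 44 mm, 46 mm high; origin under its centre
- abrasive_jar: bystander: loose closed jar with a blue cap, diameter 56 mm, 75 mm high; origin under its centre

How it is judged (in metres and radians):
At the end, for the whole second after the job is handed in: Each lap rests in the pocket of its own shape: underside 10 mm below the plate face (8.5 to 12.5 mm), lap axis within 0.06 rad of the face normal, centre within 5 mm of the face point up the slope and 11 mm along the channel, at rest and released (z of square_lap in the frame of square_stand_face between -0.0125 and -0.0085 m and x of square_lap in the frame of square_stand_face between -0.005 and 0.005 m and y of square_lap in the frame of square_stand_face between -0.011 and 0.011 m and angle between the z axis of square_lap and the z axis of square_stand_face, either way round below 0.06 rad and linear speed of each of square_lap, oblong_lap below 0.01 m/s and contact force between the fingers and square_lap below 0.1 N and z of oblong_lap in the frame of oblong_stand_face between -0.0125 and -0.0085 m and x of oblong_lap in the frame of oblong_stand_face between -0.005 and 0.005 m and y of oblong_lap in the frame of oblong_stand_face between -0.011 and 0.011 m and angle between the z axis of oblong_lap and the z axis of oblong_stand_face, either way round below 0.06 rad and contact force between the fingers and oblong_lap below 0.1 N); the robot touches nothing.
It fails at once if a lap is let fall or thrown: the square lap moves faster than 0.45 m/s while the fingers are not touching it (linear speed of square_lap above 0.45 m/s and contact force between the fingers and square_lap below 0.01 N).
It fails at once if a lap is let fall or thrown: the oblong lap moves faster than 0.45 m/s while the fingers are not touching it (linear speed of oblong_lap above 0.45 m/s and contact force between the fingers and oblong_lap below 0.01 N).
It fails at once if the lens blank, lens gauge, centering cup, round lap or jar is pushed more than 20 mm from its place (distance of any of lens_blank, lens_gauge, centering_cup, round_lap, abrasive_jar from where it was at the start of the episode above 0.02 m).
It also fails if it takes over 67 s, if anything falls off the work surface, if the arm or the gripper's body presses on something with over 40 N, if the wrist force passes 120 N, or if a joint passes its speed limit or range.

### The arm

A 6-joint arm with a two-finger parallel gripper is mounted at the origin on the work surface. World frame = base frame: x ahead of the robot, y to its left, z up, the work surface at z = 0. Lengths are in mm, angles in degrees, forces in N, time in s.
With the tool pointing down it reaches from about 350 to 850 mm from the base axis. Payload 8.1 kg.
Tool frame: the origin (TCP) lies at the very end of the fingers, on their centre line; the grasp point (between the pads) lies 19 mm behind it (tcp_to_grasp is the distance from the TCP to the grasp point, in mm); z points along the fingers, x is the direction in which the jaws open and shut, and the axes are right-handed (so a half turn about z gives the same grasp; the last joint's range is limited). The gripper opens to 85 mm and grips with 20 to 120 N. Pads are 22 mm wide; open, the fingers measure 114 mm over their backs; the gripper's body (76 mm by 85 mm) begins 54 mm behind the grasp point. The pads swing forward as they close: fully open they stand 13 mm farther back than shut.
Start: joints at [-71.872, 7.471, 85.268, -0, 87.261, -4.893], TCP at [234.665, -552.211, 200.892] pointing down, gripper open.
Joint ranges: [-169.43, 169.43], [-51.17, 129.36], [1.28, 143.12], [-76.62, 256.62], [0, 156.53], [-152.29, 152.29]. Speed limits (degrees/s): [136.94, 136.94, 159.86, 180, 180, 180].

### API

Orientations are given as [roll, pitch, yaw] about the fixed x, y, z axes, in that order (R = Rz(yaw) Ry(pitch) Rx(roll)).
In Python, from bench import * gives the robot as it stands. The module is installed in compiled form; this text tells all that it offers.
- The arm moves only by the tool apply_moves, never from a script. Its argument "targets" is text: rows parted by semicolons, each of 7 numbers parted by spaces: the turn, a rotation vector about the tool's x, y, z in rad, then the shift along the tool's x, y, z in cm, then the finger opening in cm, from 0 to 8.54. A call has exactly 5 rows; each row is the pose to reach, as a shift and turn from the pose commanded when the call began, along the tool's axes at that moment; what a row does not reach only later rows make up. A row lasts 1/10 s, in which the tool goes at most 50 mm and 8.59 degrees, less where a joint would pass 70% of its speed; a pose out of reach is approached as far as the arm can. A call with a gripper value outside its range is refused whole. The fingers move at their own pace and stop on an object; "force" is the grip in N (left out, the last holds). Time passes only in rows, so rows that repeat a pose let the fingers close, or fill a call up. It gives the time, the measured TCP pose, the force and the opening at its end, in the units of the state.
- sense(): the state, without advancing time (a new reading comes with each control period).
- snapshot(name): name is "scene" or "top" or "wrist"; returns the picture (420x560x3 uint8, red, green, blue); there is no depth.
- camera_model(name): a dict with "fx", "fy", "cx", "cy" (pixels), "k1" (the pictures are not rectified: a ray, as slopes to the right and down, at radius r is drawn at 1 + k1 r^2 times it, then the intrinsics apply), "position" and "attitude" of the camera in the world; the wrist camera has in their place "T_tool_cam" (4x4, takes a point from camera to tool coordinates, whose origin is the TCP and whose axes are the tool frame's). Camera axes: x right, y up, looking along -z (the intrinsics and any distortion apply to the point x, -y, -z); pixel columns grow to the right and rows downward; lengths in mm; the calibration is good to about 2 mm. A picture is of the moment at which its call begins: read the wrist's pose just before it. camera_model takes no time and is no camera call.
- hand_in(): hands the job in, once; it reports no verdict.
Trained networks look in the newest picture that a camera, given by its name, has taken for a name from the list of things; names that differ only in an ending like _2 or _b are one class to them, and where a whole thing is asked for, a point or a joint stands for the part that bears it (a point fixed in the world has none). Each returns a list of dicts, best first, with "confidence" (0 to 1); they miss things now and then, are a little off and sometimes report something else, mostly with a low value. They report only what shows in the picture. A call takes as long as a camera call.
- recognise(camera, query): "at" ([row, column] in pixels, amid what is visible of it).
- place_of(camera, query): "at" ([row, column] in pixels: a listed point, or the origin of a listed thing).
The state is a dict: "time": time; "joint_pos": joint angles; "qd": joint speeds; "joint_efforts": joint torques, N m; "tool_pos": TCP position; "tcp_rot": TCP orientation; "ft_force": force on the tool from outside, world axes, zero at the start; "wrist_torque": the same for the moment, N m; "finger_gap": finger opening in mm.
Only numpy, scipy, OpenCV 4.12 (cv2) and the standard library are available. Lean on these libraries where they do the work, as an engineer would, in place of code of your own. Each camera call takes 0.05 s, during which the arm holds its last target. There are 200 camera calls.

## Working session

There is one attempt and no reset: what is moved stays moved. The work goes in short steps, Python scripts to look and compute and a tool call to move; the robot and the scene stay as the last step left them, time stands still between calls to the robot, and variables do not carry over. Pictures are saved under pics/ and viewed, about 8 in all and at most 12, crops included, and the job is handed in when it is done.

Besides the shell and the picture viewer there is one more tool, called after ">>>" as name(argument=value, ...) on one line, values as JSON. apply_moves: Moves the arm, as the interface text tells. Its arguments: {"type":"object","properties":{"targets":{"type":"string"},"force":{"type":"number"}},"required":["targets"]}

```bash
mkdir -p pics; cat > h.py <<'E'
from bench import *
import numpy as np, cv2
from scipy.spatial.transform import Rotation as R
def cam(name, s=None):
    m=camera_model(name)
    if 'T_tool_cam' in m:
        s=s or sense()
        T=np.eye(4); T[:3,:3]=R.from_euler('xyz',s['tcp_rot'],degrees=True).as_matrix(); T[:3,3]=s['tool_pos']
        T=T@np.array(m['T_tool_cam'])
        return m,T[:3,:3],T[:3,3]
    a=np.array(m['attitude'],float)
    A=a if a.shape==(3,3) else R.from_euler('xyz',a,degrees=True).as_matrix()
    return m,A,np.array(m['position'],float)
def ray(c,px):
    m,A,p=c
    d=np.array([(px[1]-m['cx'])/m['fx'],(px[0]-m['cy'])/m['fy']]); u=d.copy()
    for _ in range(20): u=d/(1+m['k1']*(u@u))
    v=A@np.array([u[0],-u[1],-1]); return p,v
def atz(c,px,z):
    p,v=ray(c,px); return p+v*(z-p[2])/v[2]
def proj(c,P):
    m,A,p=c
    q=A.T@(np.array(P,float)-p); u=np.array([q[0],-q[1]])/-q[2]; u=u*(1+m['k1']*(u@u))
    return np.array([m['cy']+m['fy']*u[1],m['cx']+m['fx']*u[0]])
def save(img,n): cv2.imwrite('pics/'+n+'.png',cv2.cvtColor(img,cv2.COLOR_RGB2BGR))
E
python3 - <<'E'
from h import *
print(sense()); 
for n in ('scene','top'):
    print(camera_model(n)); im=snapshot(n); save(im,n+'0'); c=cam(n)
    for q,z in (('square_lap',0),('oblong_lap',0),('square_stand_face',50),('oblong_stand_face',50),('lens_blank',0),('lens_gauge',0),('centering_cup',0),('round_lap',0),('abrasive_jar',0)):
        r=place_of(n,q)[:2]
        print(n,q,[(np.round(x['at']),round(x['confidence'],2),np.round(atz(c,x['at'],z),1)) for x in r])
print(camera_model('wrist'))
a=cv2.imread('pics/scene0.png')
E
```

```text
{'time': 0.0, 'joint_pos': array([-7.18717800e+01,  7.51809411e+00,  8.53327936e+01,  1.41653622e-03,
        8.72610761e+01, -4.89159058e+00]), 'qd': array([-0.0140591 , -0.05803861,  0.00380415,  0.05137101, -0.01218341,
       -0.01181951]), 'joint_efforts': array([ 3.05003399e-03, -5.69399285e+01, -5.00551522e+01, -6.17503974e-05,
        1.45135805e-02,  1.89205230e-05]), 'tool_pos': array([ 234.47459287, -551.59611   ,  199.77968741]), 'tcp_rot': array([-1.79989043e+02,  1.11435407e-01, -6.69802479e+01]), 'ft_force': array([ 0.06699326, -0.22989773,  0.0387453 ]), 'wrist_torque': array([-0.02047984, -0.004947  ,  0.01719941]), 'finger_gap': 85.610609952253}
{'fx': 416.76520754399223, 'fy': 416.76520754399223, 'cx': 277.06188885576506, 'cy': 210.63779383285774, 'k1': -0.1014240742572072, 'position': array([885.39664002, 438.70476569, 837.50681746]), 'attitude': array([ 35.10975569,   0.43284228, 144.58651922])}
scene square_lap [(array([171., 277.]), 0.62, array([ 475.1, -150.5,    0. ])), (array([330., 412.]), 0.16, array([497.9, 364. ,   0. ]))]
scene oblong_lap [(array([227.,
[... 1545 characters left out ...]

top round_lap [(array([179., 264.]), 0.83, array([666.1,  12.6,   0. ]))]
top abrasive_jar [(array([209.,  93.]), 0.76, array([645.2, 421.8,   0. ])), (array([177., 266.]), 0.22, array([670.2,   5.8,   0. ]))]
{'fx': 311.55151772878077, 'fy': 311.55151772878077, 'cx': 284.19273001088084, 'cy': 210.92065750263487, 'k1': -0.009507020375764735, 'T_tool_cam': array([[ 9.99999637e-01, -8.50520062e-04, -5.88797772e-05,
        -7.55406104e-02],
       [-8.36016895e-04, -9.64721895e-01, -2.63269761e-01,
        -6.66063385e+01],
       [ 1.67113603e-04,  2.63269715e-01, -9.64722255e-01,
        -1.73367474e+02],
       [ 0.00000000e+00,  0.00000000e+00,  0.00000000e+00,
         1.00000000e+00]])}
```

View pics/top0.png

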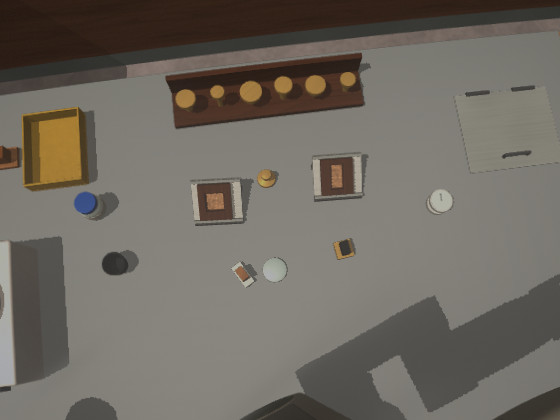

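View pics/scene0.png

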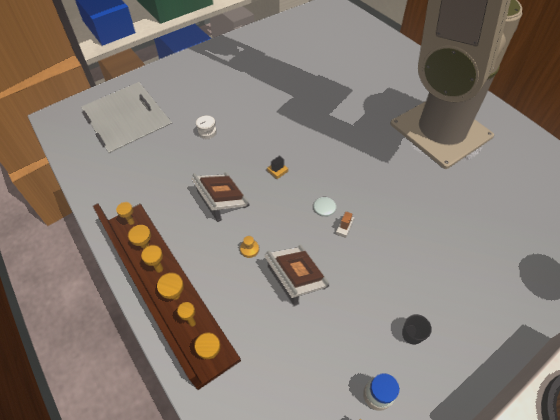

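```bash
cat >> h.py <<'E'
def go(pos,rpy_or_R,gap,s=None):
    s=s or sense(); A=R.from_euler('xyz',s['tcp_rot'],degrees=True)
    B=rpy_or_R if isinstance(rpy_or_R,R) else R.from_euler('xyz',rpy_or_R,degrees=True)
    w=(A.inv()*B).as_rotvec(); d=A.inv().apply(np.array(pos)-s['tool_pos'])/10
    print('ROW',*np.round(w,3),*np.round(d,2),gap,'| deg',round(np.degrees(np.linalg.norm(w)),1),'mm',round(10*np.linalg.norm(d)))
E
python3 -c "
from h import *
go([500,-150,260],[180,0,-90],8.5)"
```

```text
ROW 0.0 0.0 0.402 -26.64 -40.15 -5.91 8.5 | deg 23.0 mm 485
```

>>> apply_moves(targets="0 0 0.15 -5 -7.5 -1.2 8.5; 0 0 0.2 -8 -12 -2.4 8.5; 0 0 0.3 -10.6 -16 -3.6 8.5; 0 0 0.4 -13.3 -20 -4.8 8.5; 0 0 0.402 -16 -24 -5.9 8.5")

```text
time: 1.5
tool_pos: [369.9, -345.8, 250.4]
tcp_rot: [-180.0, -0.0, -90.2]
ft_force: [1.2, 0.0, -0.1]
finger_gap: 85.2
```

```bash
python3 -c "
from h import *
print(sense()['time']);go([500,-150,260],[180,0,-90],8.5)"
```

```text
1.5
ROW -0.0 -0.0 -0.004 -19.64 -12.93 -0.96 8.5 | deg 0.2 mm 235
```

>>> apply_moves(targets="0 0 0 -4 -2.5 -0.2 8.5; 0 0 0 -8.5 -5.5 -0.4 8.5; 0 0 0 -13 -8.5 -0.6 8.5; 0 0 0 -17 -11 -0.8 8.5; 0 0 0 -19.6 -12.9 -0.9 8.5")

```text
time: 2.0
tool_pos: [499.4, -148.8, 259.4]
tcp_rot: [-179.9, 0.0, -89.9]
ft_force: [0.5, -1.3, -0.3]
finger_gap: 84.8
```

```bash
python3 - <<'E'
from h import *
import time
sense(); snapshot('top')
s=sense(); print(s['time'],s['tool_pos'],s['tcp_rot'],s['qd'])
im=snapshot('wrist'); save(im,'w1'); c=cam('wrist',s)
for q,z in (('square_lap',0),('oblong_stand_face',50),('oblong_lap',0),('square_stand_face',50)):
    r=place_of('wrist',q)[:2]
    print(q,[(np.round(x['at']),round(x['confidence'],2),np.round(atz(c,x['at'],z),1)) for x in r])
# rectified views: lap at plane z=14; stand
E
```

```text
2.05 [ 501.76182996 -144.96023705  259.35394766] [-1.79848976e+02  1.52688175e-01 -8.97871887e+01] [-4.57176702 -0.82370448  1.15390176 -0.96145188  0.03335484 -7.60371691]
square_lap []
oblong_stand_face []
oblong_lap [(array([211., 123.]), 0.66, array([450.2,  88.5,   0. ]))]
square_stand_face []
```

View pics/w1.png

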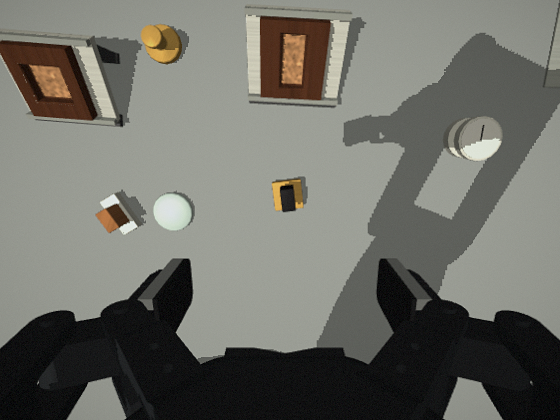

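```bash
python3 - <<'E'
from h import *
im=cv2.imread('pics/w1.png')
a=cv2.resize(im[0:125,0:130],None,fx=3,fy=3,interpolation=cv2.INTER_CUBIC)
b=cv2.resize(im[0:125,240:370],None,fx=3,fy=3,interpolation=cv2.INTER_CUBIC)
d=cv2.resize(im[165:245,80:315],None,fx=3,fy=3,interpolation=cv2.INTER_CUBIC)
d=cv2.copyMakeBorder(d,0,600-375-d.shape[0] if False else 0,0,780-d.shape[1],cv2.BORDER_CONSTANT)
o=np.vstack([np.hstack([a,b]),d])
cv2.imwrite('pics/z1.png',o[:600])
E
```

```text
(no output)
```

View pics/z1.png

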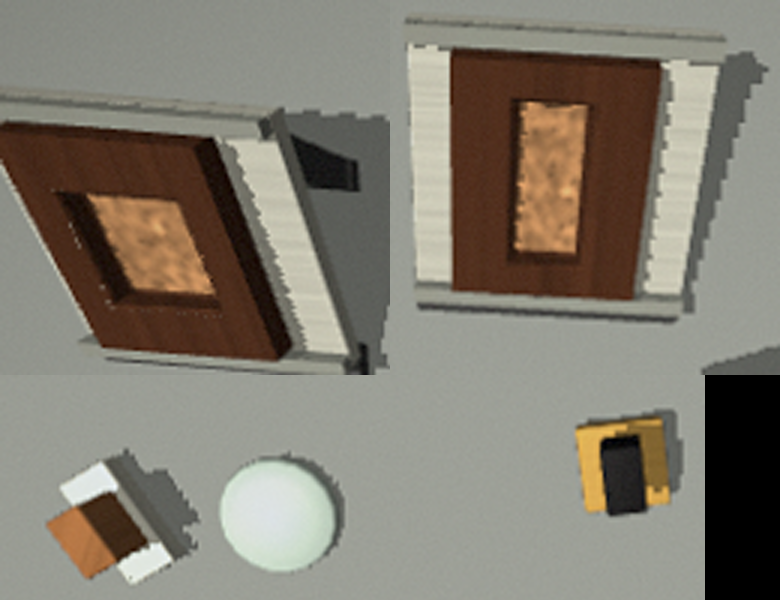

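```bash
cat > fit.py <<'E'
from h import *
from scipy.optimize import least_squares
def fit(c,obj,px,z,tilt,g,fixyaw=None):
    obj=np.array(obj,float); px=np.array(px,float)
    def pts(p):
        A=R.from_euler('z',p[2],degrees=True)*R.from_euler('y',-tilt,degrees=True)
        return A.apply(obj)+[p[0],p[1],z]
    f=lambda p:(np.array([proj(c,q) for q in pts(p)])-px).ravel()
    r=least_squares(f,g,x_scale=[10,10,5]); return r.x,np.abs(r.fun).max()
E
cat > f1.py <<'E'
from fit import *
s=dict(tool_pos=[501.76182996,-144.96023705,259.35394766],tcp_rot=[-179.848976,0.152688175,-89.7871887])
c=cam('wrist',s)
def conv(pts,ox,oy,X0,Y0): return [((y-Y0+.5)/3-.5+oy,(x-X0+.5)/3-.5+ox) for x,y in pts]
b=lambda p:conv(p,240,0,390,0); a=lambda p:conv(p,0,0,0,0); d=lambda p:conv(p,80,165,0,375)
# object pts: TL TR BR BL ; up image=+x, left=+y
def box(hx,hy,z=0): return [(hx,hy,z),(hx,-hy,z),(-hx,-hy,z),(-hx,hy,z)]
print('obl plate',fit(c,box(42,37),b([(452,48),(660,62),(634,298),(452,291)]),50,30,[635,-165,0]))
print('obl pocket',fit(c,box(29.25,14.25),b([(512,97),(594,101),(582,265),(507,260)]),50,30,[635,-165,0]))
print('sq plate',fit(c,box(42,37),a([(3,122),(197,137),(275,360),(107,345)]),50,30,[610,122,0]))
print('sq pocket',fit(c,box(21.25,21.25),a([(55,190),(182,198),(221,309),(112,305)]),50,30,[610,122,0]))
print('sq lap',fit(c,box(20,20),d([(577,428),(662,418),(670,502),(585,514)]),14,0,[470,-147,0]))
print('obl lap',fit(c,box(28,13),d([(60,488),(103,460),(172,560),(130,585)]),14,0,[447,90,30]))
E
python3 f1.py
```

```text
obl plate (array([ 639.72478386, -153.27496797,   -2.50806595]), np.float64(1.3706211415978515))
obl pocket (array([ 639.30206787, -153.07637753,   -2.33412308]), np.float64(0.6444517176074669))
sq plate (array([616.26737772, 127.34948442,  -5.30983357]), np.float64(3.470608185842063))
sq pocket (array([615.20369412, 129.88994357,  -4.45070566]), np.float64(2.4833374895193217))
sq lap (array([ 477.38516241, -148.87873379,    6.71654111]), np.float64(0.7383870712894236))
obl lap (array([448.49564973,  87.90245563,  29.16365057]), np.float64(0.8016813005810093))
```

```bash
python3 -c "
from h import *
print(sense()['time']);go([477,-149,100],[180,0,-83.3],8.5)"
```

```text
2.3
ROW 0.0 -0.0 -0.118 -0.32 2.09 15.88 8.5 | deg 6.7 mm 160
```

>>> apply_moves(targets="0 0 -0.06 -0.1 1 4.5 8.5; 0 0 -0.118 -0.2 1.6 9 8.5; 0 0 -0.118 -0.3 2.1 13 8.5; 0 0 -0.118 -0.32 2.1 15.9 8.5; 0 0 -0.118 -0.32 2.1 15.9 8.5")

```text
time: 2.8
tool_pos: [473.0, -148.0, 95.0]
tcp_rot: [179.6, 0.2, -83.4]
ft_force: [-0.2, 0.3, 0.1]
finger_gap: 85.1
```

```bash
python3 - <<'E'
from h import *
s=sense(); print(s['time'],list(s['tool_pos']),list(s['tcp_rot']),s['ft_force'])
im=snapshot('wrist'); c=cam('wrist',s)
p=proj(c,[477,-149,14]); print(p)
r0,c0=int(p[0])-60,int(p[1])-80
save(cv2.resize(im[r0:r0+120,c0:c0+160],None,fx=4,fy=4,interpolation=cv2.INTER_CUBIC),'w2'); save(im,'w2full'); print(r0,c0)
E
```

```text
2.8 [np.float64(472.95284502456434), np.float64(-148.0401536331709), np.float64(94.98596622694696)] [np.float64(179.56111987276313), np.float64(0.2395927939567638), np.float64(-83.38471646180705)] [-0.20410786  0.26366878  0.09608806]
[202.4654827  286.37542154]
142 206
```

View pics/w2.png

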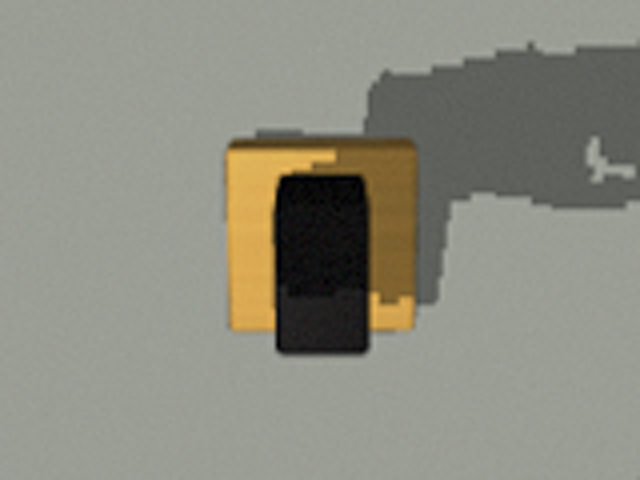

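```bash
python3 - <<'E'
from fit import *
s=dict(tool_pos=[472.953,-148.040,94.986],tcp_rot=[179.5611,0.2396,-83.3847])
c=cam('wrist',s)
px=[((y+.5)/4-.5+142,(x+.5)/4-.5+206) for x,y in [(228,150),(416,149),(414,329),(230,329)]]
h=20
r=fit(c,[(h,h,0),(h,-h,0),(-h,-h,0),(-h,h,0)],px,14,0,[477,-149,6]); print(r)
s=sense(); print(s['tool_pos'],s['tcp_rot'],s['qd'])
go([r[0][0],r[0][1],17],[180,0,-90+r[0][2]],4)
E
```

```text
(array([ 477.41342752, -148.73227416,    6.82255798]), np.float64(0.8487596242717359))
[ 475.02734089 -148.70503756   98.14486446] [ 1.79771922e+02  1.22256104e-01 -8.33680346e+01] [ 0.60866658 -1.94561451 -4.38416477  0.09283297  0.99441831  0.08961275]
ROW 0.004 0.002 -0.003 0.05 -0.27 8.11 4 | deg 0.3 mm 81
```

>>> apply_moves(targets="0 0 0 0 -0.1 3 5; 0 0 0 0 -0.1 6 5; 0 0 0 0 -0.1 7.5 5; 0 0 0 0 -0.1 7.5 5; 0 0 0 0 -0.1 7.5 5")

```text
time: 3.35
tool_pos: [479.8, -149.3, 27.2]
tcp_rot: [-179.9, -0.1, -83.3]
ft_force: [-0.5, 0.3, 0.1]
finger_gap: 50.1
```

```bash
python3 - <<'E'
from h import *
s=sense(); print(s['time'],s['tool_pos'],s['tcp_rot'],s['qd'],s['ft_force'],s['finger_gap'])
go([477.4,-148.7,17],[180,0,-83.2],4)
E
```

```text
3.35 [ 479.7993793  -149.31175167   27.21596022] [-1.79857328e+02 -8.32919635e-02 -8.32906508e+01] [ 0.30190399 -0.84117034 -0.47416318  0.08409602 -0.30653077 -0.00851891] [-0.51853824  0.33701884  0.13411751] 50.0794459336509
ROW -0.002 -0.001 -0.002 -0.09 0.23 1.02 4 | deg 0.2 mm 11
```

>>> apply_moves(targets="0 0 0 -0.08 0.2 0.6 4; 0 0 0 -0.08 0.2 1 4; 0 0 0 -0.08 0.2 1 3; 0 0 0 -0.08 0.2 1 1; 0 0 0 -0.08 0.2 1 1", force=40)

```text
time: 3.85
tool_pos: [476.3, -147.7, 15.1]
tcp_rot: [-180.0, -0.0, -83.2]
ft_force: [0.1, -0.7, 0.1]
finger_gap: 9.5
```

>>> apply_moves(targets="0 0 0 0 0 0 1; 0 0 0 0 0 0 1; 0 0 0 0 0 0 1; 0 0 0 0 0 -0.5 1; 0 0 0 0 0 -1 1")

```text
time: 4.35
tool_pos: [476.1, -147.6, 25.2]
tcp_rot: [180.0, 0.0, -83.3]
ft_force: [0.3, 0.5, 0.6]
finger_gap: 9.8
```

```bash
python3 - <<'E'
from h import *
s=sense(); print(s['time'],s['tool_pos'],s['tcp_rot'],s['qd'],s['ft_force'],s['finger_gap'])
A=(R.from_euler('y',-30,degrees=True)*R.from_euler('xyz',[180,0,-90],degrees=True))
print(A.as_euler('xyz',degrees=True))
go([560,50,190],A,1)
E
```

```text
4.35 [ 476.09402258 -147.59256285   25.16852421] [ 1.79984274e+02  9.77857830e-03 -8.32523005e+01] [-1.89935953e-02 -4.66542219e+00 -1.93775085e+00 -1.72984868e-03
  5.92327296e+00 -3.22195601e-02] [0.25851611 0.5278721  0.55020632] 9.8498959324059
[-150.    0.  -90.]
ROW 0.523 0.031 0.115 -18.64 -10.65 -16.48 1 | deg 30.7 mm 271
```

```bash
python3 - <<'E'
from h import *
s=sense(); im=snapshot('wrist'); save(im,'w3'); c=cam('wrist',s)
print(proj(c,[477.4,-148.7,14]), proj(c,s['tool_pos']))
E
```

```text
[234.08103682 286.29909495] [242.25025873 284.29870997]
```

View pics/w3.png

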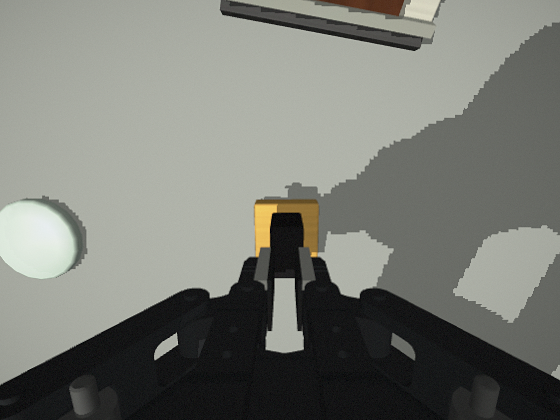

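```bash
python3 - <<'E'
from h import *
s=sense(); c=cam('wrist',s); print(s['tool_pos'],s['finger_gap'],s['ft_force'])
A=R.from_euler('z',6.8,degrees=True)
for dz in (0,10):
  for n,b in (('base',[(20,20,14),(20,-20,14),(-20,-20,14),(-20,20,14)]),('blk',[(15,9,44),(15,-9,44),(-15,-9,44),(-15,9,44)])):
    print(dz,n,[tuple(np.round(proj(c,A.apply(q)+[477.4,-148.7,dz]))) for q in b])
B=R.from_euler('xyz',s['tcp_rot'],degrees=True)
for g in (5,9): print(g,[tuple(np.round(proj(c,s['tool_pos']+B.apply([x,y,z])))) for x in(-g,g) for y in (-11,11) for z in (0,-38)])
E
```

```text
[ 476.87393899 -147.93074702   26.29587878] 10.301133750490324 [ 1.52879461 -1.04982719  0.50878487]
0 base [(np.float64(204.0), np.float64(253.0)), (np.float64(204.0), np.float64(318.0)), (np.float64(264.0), np.float64(316.0)), (np.float64(264.0), np.float64(255.0))]
0 blk [(np.float64(227.0), np.float64(269.0)), (np.float64(227.0), np.float64(303.0)), (np.float64(279.0), np.float64(302.0)), (np.float64(279.0), np.float64(269.0))]
10 base [(np.float64(208.0), np.float64(251.0)), (np.float64(208.0), np.float64(320.0)), (np.float64(271.0), np.float64(318.0)), (np.float64(271.0), np.float64(253.0))]
10 blk [(np.float64(233.0), np.float64(268.0)), (np.float64(233.0), np.float64(304.0)), (np.float64(288.0), np.float64(303.0)), (np.float64(288.0), np.float64(269.0))]
5 [(np.float64(225.0), np.float64(276.0)), (np.float64(249.0), np.float64(274.0)), (np.float64(259.0), np.float64(276.0)), (np.float64(292.0), np.float64(274.0)), (np.float64(225.0), np.float64(293.0)), (np.float64(249.0), np.float64(295.0)), (np.float64(259.0), np.float64(293.0)), (np.float64(292.0), np.float64(295.0))]
9 [(np.float64(225.0), np.float64(269.0)), (np.float64(249.0), np.float64(265.0)), (np.float64(259.0), np.float64(269.0)), (np.float64(292.0), np.float64(266.0)), (np.float64(225.0), np.float64(300.0)), (np.float64(249.0), np.float64(304.0)), (np.float64(259.0), np.float64(299.0)), (np.float64(292.0), np.float64(303.0))]
```

>>> apply_moves(targets="0 0 0 0 0 0 0; 0 0 0 0 0 0 0; 0 0 0 0 0 0 0; 0 0 0 0 0 0 0; 0 0 0 0 0 0 0")

```text
time: 4.9
tool_pos: [476.1, -147.6, 24.7]
tcp_rot: [180.0, 0.0, -83.3]
ft_force: [-0.6, 0.3, -0.5]
finger_gap: 0.2
```

```bash
python3 - <<'E'
from h import *
s=sense(); print(s['tool_pos'],s['finger_gap'])
im=snapshot('wrist')
im2=snapshot('scene')
save(im2,'s2f'); save(im,'w4f')
o=np.hstack([cv2.resize(im[170:350,185:385],(400,360),interpolation=cv2.INTER_CUBIC),cv2.resize(im2[110:200,230:330],(400,360),interpolation=cv2.INTER_CUBIC)]); save(o,'w4')
E
```

```text
[ 476.05801057 -147.60459164   24.68086776] 0.240475080860605
```

View pics/w4.png

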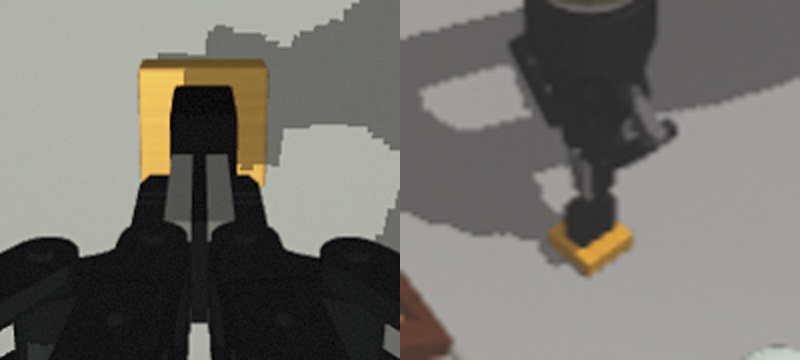

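```bash
python3 - <<'E'
from h import *
c=cam('scene'); A=R.from_euler('z',6.8,degrees=True)
f=lambda q:tuple((np.round((proj(c,q)-[110,230])*4)[::-1]+[400,0]).astype(int))
for n,b in (('base14',[(20,20,14),(20,-20,14),(-20,-20,14),(-20,20,14)]),('base0',[(20,20,0),(20,-20,0),(-20,-20,0),(-20,20,0)]),('blk',[(15,9,44),(15,-9,44),(-15,-9,44),(-15,9,44)])):
    print(n,[f(A.apply(q)+[477.4,-148.7,0]) for q in b])
for z in (25,45,65): print('tip',f([476,-147.6,z]))
print('camera pos diff', cam('wrist')[2])
E
```

```text
base14 [(np.int64(584), np.int64(265)), (np.int64(542), np.int64(230)), (np.int64(588), np.int64(199)), (np.int64(629), np.int64(233))]
base0 [(np.int64(584), np.int64(279)), (np.int64(543), np.int64(244)), (np.int64(588), np.int64(213)), (np.int64(629), np.int64(247))]
blk [(np.int64(577), np.int64(220)), (np.int64(558), np.int64(205)), (np.int64(593), np.int64(181)), (np.int64(612), np.int64(197))]
tip (np.int64(588), np.int64(221))
tip (np.int64(588), np.int64(200))
tip (np.int64(588), np.int64(178))
camera pos diff [ 542.24939434 -139.69875803  198.11690852]
```

>>> apply_moves(targets="0 0 0 0 0 0.5 0; 0 0 0 0 0 0.8 0; 0 0 0 0 0 0.9 0; 0 0 0 0 0 1.0 0; 0 0 0 0 0 1.0 0")

```text
time: 5.5
tool_pos: [476.1, -147.6, 14.6]
tcp_rot: [180.0, 0.0, -83.3]
ft_force: [-0.2, -0.1, 0.0]
finger_gap: -0.0
```

>>> apply_moves(targets="0 0 0 0 0 0.1 0; 0 0 0 0 0 0.2 0; 0 0 0 0 0 0.3 0; 0 0 0 0 0 0.4 0; 0 0 0 0 0 0.4 0")

```text
time: 6.0
tool_pos: [476.9, -147.9, 13.6]
tcp_rot: [-180.0, -0.0, -83.2]
ft_force: [-12.3, 5.0, 26.8]
finger_gap: -0.1
```

>>> apply_moves(targets="0 0 0 0 0 -0.6 0; 0 0 0 0 0 -1 0; 0 0 0 0 0 -1 4.5; 0 0 0 0 0 -1 4.5; 0 0 0 0 0 -1 4.5")

```text
time: 6.5
tool_pos: [475.9, -147.5, 20.4]
tcp_rot: [180.0, 0.0, -83.3]
ft_force: [0.3, -0.5, 0.1]
finger_gap: 43.5
```

```bash
python3 - <<'E'
from fit import *
s=sense(); print(list(s['tool_pos']),list(s['tcp_rot']),s['finger_gap'],s['ft_force'])
im=snapshot('wrist'); save(im,'w5f')
save(cv2.resize(im[180:320,205:365],None,fx=4,fy=4,interpolation=cv2.INTER_CUBIC),'w5')
E
```

```text
[np.float64(475.8619071105123), np.float64(-147.51048783822057), np.float64(20.38249408985479)] [np.float64(179.96477323261684), np.float64(0.019755526320144823), np.float64(-83.2525305957369)] 43.46206882977628 [ 0.32777279 -0.5324448   0.13170231]
```

View pics/w5.png

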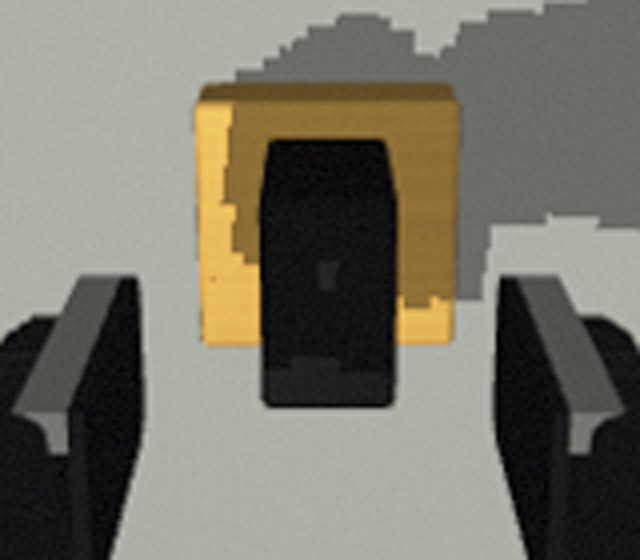

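```bash
python3 - <<'E'
from fit import *
s=dict(tool_pos=[475.862,-147.510,20.382],tcp_rot=[179.9648,0.0198,-83.2525])
c=cam('wrist',s)
px=[((y+.5)/4-.5+180,(x+.5)/4-.5+205) for x,y in [(196,101),(459,101),(453,343),(203,343)]]
h=20
r=fit(c,[(h,h,0),(h,-h,0),(-h,-h,0),(-h,h,0)],px,14,0,[477,-149,6]); print(r)
s=sense(); print(s['tool_pos'],s['qd'])
go([r[0][0],r[0][1],-13],[180,0,-90+r[0][2]],4.5)
E
```

```text
(array([ 477.6055413 , -148.6928949 ,    6.91923416]), np.float64(0.815308862818938))
[ 475.86798522 -147.50966752   20.40277948] [ 0.10036733 -0.02262845 -0.03512995  0.01703578 -0.05206796  0.06660887]
ROW 0.001 0.0 -0.003 0.14 -0.16 3.34 4.5 | deg 0.2 mm 33
```

>>> apply_moves(targets="0 0 0 0.14 -0.16 0.8 4; 0 0 0 0.14 -0.16 1.6 4; 0 0 0 0.14 -0.16 2.3 4; 0 0 0 0.14 -0.16 2.8 4; 0 0 0 0.14 -0.16 2.8 4")

```text
time: 7.05
tool_pos: [476.9, -148.4, -8.5]
tcp_rot: [179.9, 0.1, -83.3]
ft_force: [0.4, 0.4, 0.9]
finger_gap: 39.9
```

>>> apply_moves(targets="0 0 0 0 0 0.3 3.5; 0 0 0 0 0 0.5 3; 0 0 0 0 0 0.5 1; 0 0 0 0 0 0.5 1; 0 0 0 0 0 0.5 1", force=40)

```text
time: 7.55
tool_pos: [477.9, -148.8, -12.2]
tcp_rot: [180.0, 0.0, -83.2]
ft_force: [0.2, -0.0, -1.7]
finger_gap: 17.4
```

>>> apply_moves(targets="0 0 0 0 0 -1 1; 0 0 0 0 0 -3 1; 0 0 0 0 0 -6 1; 0 0 0 0 0 -9 1; 0 0 0 0 0 -11 1")

```text
time: 8.05
tool_pos: [479.0, -149.2, 101.1]
tcp_rot: [-179.8, -0.1, -83.3]
ft_force: [0.3, -0.3, -1.9]
finger_gap: 17.3
```

```bash
python3 - <<'E'
from h import *
s=sense(); print(s['time'],s['tool_pos'],s['finger_gap'],s['ft_force'])
A=R.from_euler('z',-4.8,degrees=True)*R.from_euler('y',-30,degrees=True)*R.from_euler('xyz',[180,0,-90],degrees=True)
go([507,130,100],A,1)
E
```

```text
8.05 [ 478.95501161 -149.24413114  101.10907339] 17.325464858939387 [ 0.29062753 -0.29223183 -1.92835881]
ROW 0.519 0.052 0.197 -27.4 -6.07 0.09 1 | deg 31.9 mm 281
```

>>> apply_moves(targets="0.1 0.01 0.04 -3 -0.7 0 1; 0.2 0.02 0.08 -7 -1.5 0 1; 0.3 0.03 0.12 -11.5 -2.5 0 1; 0.4 0.04 0.16 -16 -3.5 0 1; 0.519 0.052 0.197 -20.5 -4.5 0 1")

```text
time: 8.55
tool_pos: [498.4, 54.6, 99.1]
tcp_rot: [-150.8, -0.0, -94.7]
ft_force: [0.2, -0.6, -2.7]
finger_gap: 16.9
```

```bash
python3 - <<'E'
from h import *
s=sense(); print(s['time'],s['tool_pos'],s['tcp_rot'],s['finger_gap'],s['ft_force'])
A=R.from_euler('z',-4.8,degrees=True)*R.from_euler('y',-30,degrees=True)*R.from_euler('xyz',[180,0,-90],degrees=True)
go([507,130,90],A,1)
E
```

```text
8.55 [498.43479603  54.55447213  99.105647  ] [-1.50813206e+02 -4.56629174e-02 -9.47294471e+01] 16.852423965814587 [ 0.16887895 -0.63450771 -2.69412221]
ROW 0.014 -0.0 0.001 -7.59 0.24 0.9 1 | deg 0.8 mm 76
```

>>> apply_moves(targets="0 0 0 -4 0.1 0.3 1; 0 0 0 -6.8 0.2 0.6 1; 0 0 0 -6.8 0.2 0.6 1; 0 0 0 -6.8 0.2 0.6 1; 0 0 0 -6.8 0.2 0.6 1")

```text
time: 9.05
tool_pos: [504.6, 120.0, 91.3]
tcp_rot: [-151.2, -0.2, -94.6]
ft_force: [-0.1, -1.2, -2.1]
finger_gap: 17.4
```

```bash
python3 - <<'E'
from fit import *
s=sense(); print(s['time'],list(s['tool_pos']),list(s['tcp_rot']),s['finger_gap'],s['ft_force'])
c=cam('wrist',s); im=snapshot('wrist'); save(im,'w6f')
p=proj(c,[616,128,50]); print(p)
r0=max(0,int(p[0])-85);c0=int(p[1])-100; print(r0,c0)
save(cv2.resize(im[r0:r0+150,c0:c0+200],None,fx=4,fy=4,interpolation=cv2.INTER_CUBIC),'w6')
E
```

```text
9.05 [np.float64(504.5776206571055), np.float64(120.04476769477218), np.float64(91.28310422549235)] [np.float64(-151.1853031397021), np.float64(-0.23488015437259224), np.float64(-94.62589183531634)] 17.353044072847034 [-0.10824091 -1.176221   -2.09147092]
[112.88541546 263.27600763]
27 163
```

View pics/w6.png

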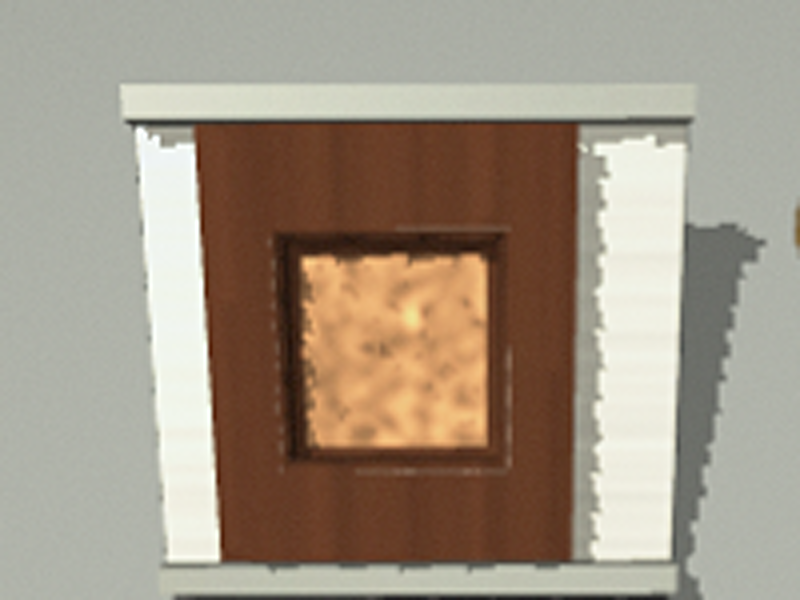

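```bash
python3 - <<'E'
from fit import *
s=dict(tool_pos=[504.578,120.045,91.283],tcp_rot=[-151.1853,-0.2349,-94.6259])
c=cam('wrist',s)
def box(hx,hy,z=0): return [(hx,hy,z),(hx,-hy,z),(-hx,-hy,z),(-hx,hy,z)]
cv=lambda P:[((y+.5)/4-.5+27,(x+.5)/4-.5+163) for x,y in P]
pl=cv([(195,123),(578,123),(573,562),(220,562)])
print('plate',fit(c,box(42,37),pl,50,30,[616,128,-5]))
pk=cv([(273,233),(510,230),(511,469),(282,470)])
for h in (21.25,22.5,23.5): print(h,fit(c,box(h,h),pk,50,30,[616,128,-5]))
st=cv([(134,123),(690,123),(672,562),(165,562)])
print('stand ch.',fit(c,box(42,56,-14),st,50,30,[616,128,-5]))
s=sense(); print(s['time'],s['tool_pos'],s['tcp_rot'])
E
```

```text
plate (array([614.51493922, 130.28121862,  -4.35286373]), np.float64(0.4389907544776861))
21.25 (array([614.28791403, 129.82275658,  -4.03150615]), np.float64(2.880595966301655))
22.5 (array([614.25020917, 129.82243093,  -4.09364704]), np.float64(1.4150374748458603))
23.5 (array([614.220018  , 129.82224784,  -4.1441523 ]), np.float64(1.0325240300111744))
stand ch. (array([614.6345642 , 126.18342117,  -4.43849333]), np.float64(3.0795410316482332))
9.1 [504.69770552 119.67608991  91.29626768] [-151.17657898   -0.23140035  -94.67514436]
```

```bash
cat > place.py <<'E'
from h import *
def face(P,yaw): 
    F=R.from_euler('z',yaw,degrees=True)*R.from_euler('y',-30,degrees=True)
    return np.array(P,float),F,F*R.from_euler('xyz',[180,0,-90],degrees=True)
def tcp(fc,xyz,off):  # lap origin at xyz in face frame, off = lap origin in tool
    P,F,A=fc; return P+F.apply(xyz)-A.apply(off)
def where(fc,off,s=None):
    s=s or sense(); P,F,A=fc; T=R.from_euler('xyz',s['tcp_rot'],degrees=True)
    o=s['tool_pos']+T.apply(off); print('t',s['time'],'lap in face',np.round(F.inv().apply(o-P),2),'rotvec',np.round((A.inv()*T).as_rotvec(degrees=True),2),'F_face',np.round(F.inv().apply(s['ft_force']),1),'gap',round(s['finger_gap'],1),'qd',round(np.abs(s['qd']).max(),1))
SQ=face([614.4,130,50],-4.3); OFF=[0,.3,-12.2]
E
python3 -c "
from place import *
where(SQ,OFF); go(tcp(SQ,[0,0,20],OFF),SQ[2],1)"
```

```text
t 9.1 lap in face [-73.47 -18.44 102.28] rotvec [-1.18  0.39  0.21] F_face [-0.6  0.5 -2. ] gap 17.2 qd 0.5
ROW 0.021 -0.007 -0.004 -1.93 -7.53 8.06 1 | deg 1.3 mm 112
```

>>> apply_moves(targets="0.01 0 0 -0.7 -2.5 2 1; 0.021 -0.007 -0.004 -1.4 -5 4.5 1; 0.021 -0.007 -0.004 -1.93 -7.5 7 1; 0.021 -0.007 -0.004 -1.93 -7.5 8 1; 0.021 -0.007 -0.004 -1.93 -7.5 8 1")

```text
time: 9.6
tool_pos: [609.3, 129.4, 54.7]
tcp_rot: [-150.2, -0.1, -94.4]
ft_force: [-1.1, 0.2, -1.3]
finger_gap: 17.4
```

```bash
python3 -c "
from place import *
snapshot('top'); snapshot('top')
where(SQ,OFF); go(tcp(SQ,[0,0,4],OFF),SQ[2],1)"
```

```text
t 9.7 lap in face [-1.62 -0.14 20.39] rotvec [-0.07  0.01 -0.02] F_face [-0.9  0.5 -1.5] gap 17.7 qd 1.9
ROW 0.001 -0.0 0.0 -0.01 -0.17 1.64 1 | deg 0.1 mm 16
```

>>> apply_moves(targets="0 0 0 0 -0.15 0.6 1; 0 0 0 0 -0.15 1.2 1; 0 0 0 0 -0.15 1.6 1; 0 0 0 0 -0.15 1.7 1; 0 0 0 0 -0.15 1.7 1")

```text
time: 10.2
tool_pos: [619.6, 130.8, 42.8]
tcp_rot: [-150.0, 0.0, -94.2]
ft_force: [-0.2, -0.1, -1.1]
finger_gap: 17.7
```

```bash
python3 -c "
from place import *
where(SQ,OFF)"
```

```text
t 10.2 lap in face [0.59 1.18 3.42] rotvec [ 0.01 -0.06 -0.09] F_face [-0.7 -0.1 -0.9] gap 17.7 qd 0.2
```

>>> apply_moves(targets="0 0 0 0.1 0.05 0 1; 0 0 0 0.1 0.05 0.2 1; 0 0 0 0.1 0.05 0.35 1; 0 0 0 0.1 0.05 0.5 1; 0 0 0 0.1 0.05 0.6 1")

```text
time: 10.7
tool_pos: [622.3, 129.5, 37.4]
tcp_rot: [-150.0, 0.0, -94.2]
ft_force: [0.9, -0.1, -0.7]
finger_gap: 17.5
```

```bash
python3 -c "
from place import *
where(SQ,OFF)"
```

```text
t 10.7 lap in face [ 0.31  0.12 -2.65] rotvec [ 0.02 -0.06 -0.08] F_face [ 0.4  0.  -1.1] gap 17.5 qd 1.7
```

>>> apply_moves(targets="0 0 0 0 0 0.15 1; 0 0 0 0 0 0.3 1; 0 0 0 0 0 0.4 1; 0 0 0 0 0 0.5 1; 0 0 0 0 0 0.5 1")

```text
time: 11.2
tool_pos: [624.8, 129.4, 33.1]
tcp_rot: [-150.0, 0.0, -94.2]
ft_force: [-0.5, 0.2, -2.3]
finger_gap: 17.4
```

```bash
python3 -c "
from place import *
where(SQ,OFF)"
```

```text
t 11.2 lap in face [ 0.27  0.14 -7.6 ] rotvec [ 0.02 -0.06 -0.08] F_face [-1.6  0.2 -1.8] gap 17.4 qd 0.2
```

Clean insertion. Push on to the floor.

>>> apply_moves(targets="0 0 0 0 0 0.1 1; 0 0 0 0 0 0.2 1; 0 0 0 0 0 0.25 1; 0 0 0 0 0 0.3 1; 0 0 0 0 0 0.3 1")

```text
time: 11.7
tool_pos: [626.1, 129.4, 31.1]
tcp_rot: [-150.0, 0.0, -94.2]
ft_force: [-8.4, -0.7, 7.5]
finger_gap: 17.5
```

```bash
python3 -c "
from place import *
where(SQ,OFF)"
```

```text
t 11.7 lap in face [  0.43   0.22 -10.04] rotvec [ 0.01 -0.06 -0.08] F_face [-3.4 -1.3 10.6] gap 17.5 qd 0.1
```

>>> apply_moves(targets="0 0 0 0 0 0.05 1; 0 0 0 0 0 0.05 1; 0 0 0 0 0 0 2.4; 0 0 0 0 0 0 3.5; 0 0 0 0 0 0 4")

```text
time: 12.2
tool_pos: [626.7, 129.3, 31.0]
tcp_rot: [-149.9, 0.0, -94.2]
ft_force: [0.3, -0.1, 0.1]
finger_gap: 39.7
```

>>> apply_moves(targets="0 0 0 0 0 -1 4; 0 0 0 0 0 -3 4; 0 0 0 0 0 -6 4; 0 0 0 0 0 -9 4; 0 0 0 0 0 -12 4")

```text
time: 12.7
tool_pos: [565.6, 133.6, 136.0]
tcp_rot: [-150.0, 0.0, -94.2]
ft_force: [0.8, -0.3, 0.5]
finger_gap: 39.9
```

```bash
python3 - <<'E'
from place import *
where(SQ,OFF)
snapshot('top')
s=sense(); c=cam('wrist',s); im=snapshot('wrist'); save(im,'w7f')
F=SQ[1]; 
for n,b in (('base',[(20,20,4),(20,-20,4),(-20,-20,4),(-20,20,4)]),('blk',[(15,9,34),(15,-9,34),(-15,-9,34),(-15,9,34)])):
    print(n,[tuple(np.round(proj(c,SQ[0]+F.apply(q)))) for q in b])
go([448.5,88,110],[180,0,-61],6)
E
```

```text
t 12.7 lap in face [ 2.5000e-01 -4.0000e-02  1.1113e+02] rotvec [ 0.04 -0.08 -0.07] F_face [ 1.  -0.3 -0. ] gap 39.9 qd 45.3
base [(np.float64(186.0), np.float64(263.0)), (np.float64(186.0), np.float64(308.0)), (np.float64(229.0), np.float64(308.0)), (np.float64(229.0), np.float64(264.0))]
blk [(np.float64(199.0), np.float64(275.0)), (np.float64(199.0), np.float64(297.0)), (np.float64(235.0), np.float64(297.0)), (np.float64(235.0), np.float64(275.0))]
ROW -0.517 -0.151 -0.566 5.53 11.52 -3.24 6 | deg 44.8 mm 132
```

View pics/w7f.png

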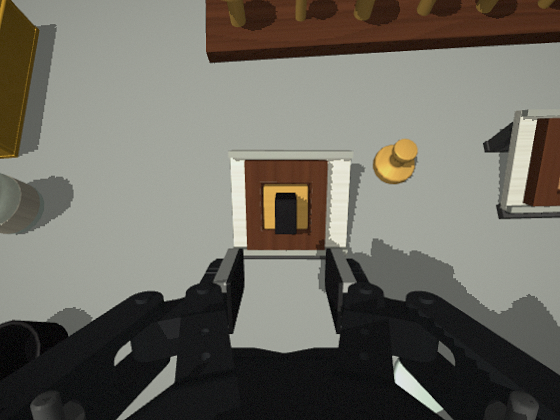

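>>> apply_moves(targets="-0.1 -0.03 -0.11 1.1 2.3 -0.8 4.5; -0.2 -0.06 -0.23 2.2 4.6 -1.6 4.5; -0.31 -0.09 -0.34 3.3 6.9 -2.4 4.5; -0.41 -0.12 -0.45 4.4 9.2 -3.2 4.5; -0.517 -0.151 -0.566 5.5 11.5 -3.2 4.5")

```text
time: 13.3
tool_pos: [447.1, 86.7, 106.1]
tcp_rot: [-179.0, -0.3, -62.4]
ft_force: [1.2, -0.7, 0.3]
finger_gap: 45.2
```

```bash
python3 - <<'E'
from place import *
snapshot('top'); snapshot('top'); snapshot('top')
s=sense(); print(s['time'],s['tool_pos'],s['tcp_rot'],s['qd'])
go([448.5,88,50],[180,0,-60.8],4.5)
E
```

```text
13.45 [447.07430096  86.97124215 103.60513233] [-178.95120738   -0.31257087  -62.8498263 ] [ 0.84847512 -2.07317298  0.63057489  0.38998879 -2.0051304   2.59006328]
ROW -0.018 -0.006 -0.036 -0.06 -0.08 5.36 4.5 | deg 2.3 mm 54
```

>>> apply_moves(targets="-0.018 -0.006 -0.03 -0.06 -0.08 2.5 4.5; -0.018 -0.006 -0.03 -0.06 -0.08 5 4.5; -0.018 -0.006 -0.03 -0.06 -0.08 5.7 4.5; -0.018 -0.006 -0.03 -0.06 -0.08 5.7 4.5; -0.018 -0.006 -0.03 -0.06 -0.08 5.7 4.5")

```text
time: 13.95
tool_pos: [449.4, 88.7, 48.9]
tcp_rot: [-179.8, -0.1, -61.0]
ft_force: [-0.1, 0.5, 0.7]
finger_gap: 45.1
```

```bash
python3 - <<'E'
from fit import *
s=sense(); print(s['time'],list(s['tool_pos']),list(s['tcp_rot']),np.abs(s['qd']).max())
c=cam('wrist',s); im=snapshot('wrist'); save(im,'w8f')
p=proj(c,[448.5,88,14]); r0=int(p[0])-55; c0=int(p[1])-70; print(p,r0,c0)
save(cv2.resize(im[r0:r0+120,c0:c0+140],None,fx=5,fy=5,interpolation=cv2.INTER_CUBIC),'w8')
E
```

```text
13.95 [np.float64(449.42421780900816), np.float64(88.679806854464), np.float64(48.89060504196256)] [np.float64(-179.8246213089921), np.float64(-0.06102464491899854), np.float64(-60.98519649403058)] 0.8128302999323582
[226.07678015 284.41513372] 171 214
```

View pics/w8.png

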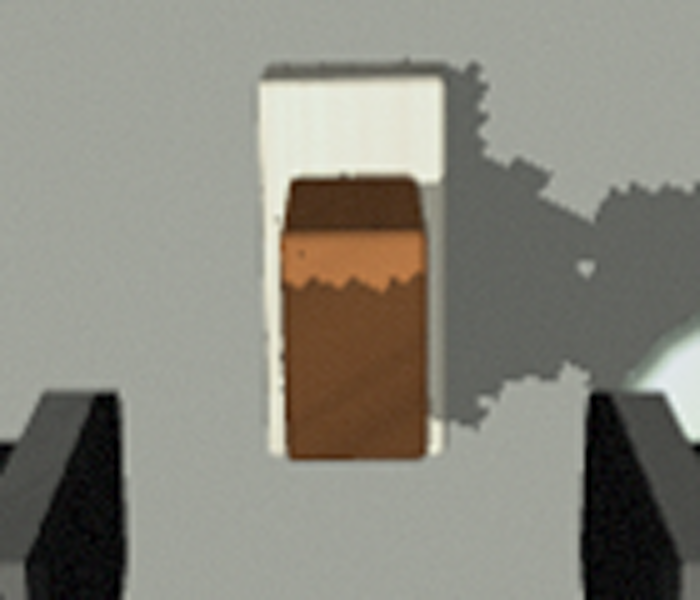

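```bash
python3 - <<'E'
from fit import *
s=dict(tool_pos=[449.424,88.680,48.891],tcp_rot=[-179.8246,-0.0610,-60.985])
c=cam('wrist',s)
cv=lambda P:[((y+.5)/5-.5+171,(x+.5)/5-.5+214) for x,y in P]
def box(hx,hy,z=0): return [(hx,hy,z),(hx,-hy,z),(-hx,-hy,z),(-hx,hy,z)]
r=fit(c,box(28,13),cv([(260,82),(443,80),(443,457),(269,456)]),14,0,[448,88,29]); print(r)
r2=fit(c,box(15,9),cv([(281,232),(425,231),(427,459),(287,459)]),44,0,[448,88,29]); print(r2)
go([r[0][0],r[0][1],-12],[180,0,-90+r[0][2]],4)
E
```

```text
(array([448.74337589,  88.18000973,  29.6483021 ]), np.float64(0.9015405804600505))
(array([449.12482656,  88.27027531,  29.84847563]), np.float64(0.7645876642160943))
ROW -0.004 -0.001 -0.011 -0.02 0.14 6.13 4 | deg 0.7 mm 61
```

>>> apply_moves(targets="-0.003 0 -0.011 -0.02 0.08 2 4; -0.003 0 -0.011 -0.02 0.08 4 4; -0.003 0 -0.011 -0.02 0.08 5.3 4; -0.003 0 -0.011 -0.02 0.08 6 4; -0.003 0 -0.011 -0.02 0.08 6 4")

```text
time: 14.5
tool_pos: [447.6, 88.1, -12.6]
tcp_rot: [179.8, 0.0, -60.3]
ft_force: [-0.1, 0.2, -0.3]
finger_gap: 40.2
```

```bash
python3 - <<'E'
from place import *
s=sense(); print(s['time'],s['tool_pos'],s['tcp_rot'],s['ft_force'],np.abs(s['qd']).max())
go([448.8,88.2,-12],[180,0,-60.3],1)
E
```

```text
14.5 [447.57227618  88.13874841 -12.59477228] [ 1.79837807e+02  1.06107482e-02 -6.03239845e+01] [-0.14662261  0.16653793 -0.26831106] 0.9819531667287738
ROW 0.003 0.0 -0.0 0.06 -0.11 -0.06 1 | deg 0.2 mm 1
```

>>> apply_moves(targets="0 0 0 0 -0.1 0 4; 0 0 0 0 -0.1 0 1; 0 0 0 0 -0.1 0 1; 0 0 0 0 -0.1 0 1; 0 0 0 0 -0.1 0 1", force=40)

```text
time: 15.0
tool_pos: [449.9, 88.7, -11.2]
tcp_rot: [180.0, -0.1, -60.3]
ft_force: [-0.4, -0.3, 6.6]
finger_gap: 17.4
```

>>> apply_moves(targets="0 0 0 0 0 0 1; 0 0 0 0 0 -1 1; 0 0 0 0 0 -4 1; 0 0 0 0 0 -8 1; 0 0 0 0 0 -11 1")

```text
time: 15.5
tool_pos: [449.0, 88.8, 100.1]
tcp_rot: [179.9, -0.0, -60.3]
ft_force: [0.9, 0.7, -1.7]
finger_gap: 17.3
```

```bash
cat >> place.py <<'E'
OB=face([639.4,-153.2,50],-2.4)
E
python3 - <<'E'
from place import *
s=sense(); print(s['time'],s['tool_pos'],s['tcp_rot'],s['ft_force'],s['finger_gap'])
go(tcp(OB,[-80,0,100],[0,0,-12]),OB[2],1)
E
```

```text
15.5 [448.95164952  88.81989611 100.05893797] [ 1.79915656e+02 -2.19705432e-02 -6.03085778e+01] [ 0.87100243  0.69890384 -1.69128366] 17.28699199862515
ROW 0.511 0.146 0.547 24.44 5.04 1.4 1 | deg 43.7 mm 250
```

>>> apply_moves(targets="0.09 0.03 0.1 4 0.8 0.2 1; 0.18 0.05 0.2 8.5 1.7 0.5 1; 0.28 0.08 0.3 13 2.6 0.8 1; 0.37 0.11 0.4 17.5 3.6 1 1; 0.46 0.13 0.5 21.5 4.5 1.2 1")

```text
time: 16.0
tool_pos: [516.4, -122.5, 86.7]
tcp_rot: [-152.7, -0.6, -89.9]
ft_force: [1.2, 1.3, -2.6]
finger_gap: 17.3
```

```bash
python3 - <<'E'
from place import *
OFF=[0,1,-11.2]
snapshot('top'); where(OB,OFF)
go(tcp(OB,[-80,0,100],OFF),OB[2],1)
E
```

```text
t 16.05 lap in face [-90.88  20.66 103.93] rotvec [-2.55 -0.38 -2.03] F_face [-3.1 -3.7 -2.2] gap 17.3 qd 9.2
ROW 0.045 0.007 0.035 2.12 -1.08 0.33 1 | deg 3.3 mm 24
```

>>> apply_moves(targets="0.045 0.007 0.035 1 -1.1 0.3 1; 0.045 0.007 0.035 2.1 -1.1 0.3 1; 0.045 0.007 0.035 2.1 -1.1 0.3 1; 0.045 0.007 0.035 2.1 -1.1 0.3 1; 0.045 0.007 0.035 2.1 -1.1 0.3 1")

```text
time: 16.55
tool_pos: [527.6, -140.5, 88.4]
tcp_rot: [-150.4, 0.0, -91.5]
ft_force: [0.0, 0.5, -1.4]
finger_gap: 17.2
```

```bash
python3 - <<'E'
from place import *
OFF=[0,1,-11.2]
where(OB,OFF)
s=sense(); print(list(s['tool_pos']),list(s['tcp_rot']))
c=cam('wrist',s); im=snapshot('wrist'); save(im,'w9f')
p=proj(c,OB[0]); r0=max(0,int(p[0])-75);c0=int(p[1])-100; print(p,r0,c0)
save(cv2.resize(im[r0:r0+150,c0:c0+200],None,fx=4,fy=4,interpolation=cv2.INTER_CUBIC),'w9')
E
```

```text
t 16.55 lap in face [-78.95   7.93 100.58] rotvec [-0.44 -0.43 -0.74] F_face [-0.7  0.5 -1.3] gap 17.2 qd 0.2
[np.float64(527.5674328392926), np.float64(-140.47788847439818), np.float64(88.3846776206181)] [np.float64(-150.44326462330756), np.float64(0.008706044344740932), np.float64(-91.54522612486251)]
[110.63516687 296.59866054] 35 196
```

View pics/w9.png

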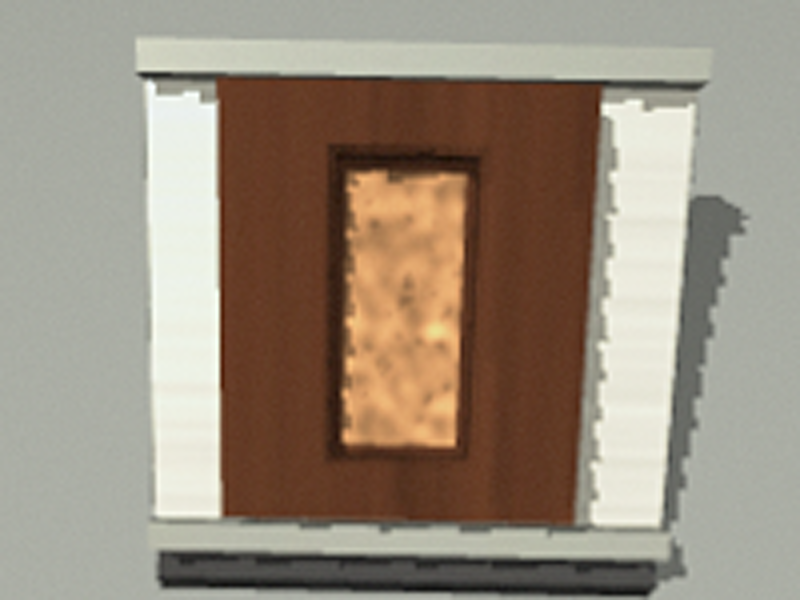

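```bash
python3 - <<'E'
from fit import *
s=dict(tool_pos=[527.567,-140.478,88.385],tcp_rot=[-150.4433,0.0087,-91.5452])
c=cam('wrist',s)
def box(hx,hy,z=0): return [(hx,hy,z),(hx,-hy,z),(-hx,-hy,z),(-hx,hy,z)]
cv=lambda P:[((y+.5)/4-.5+35,(x+.5)/4-.5+196) for x,y in P]
print('plate',fit(c,box(42,37),cv([(217,79),(603,87),(575,525),(222,517)]),50,30,[639,-153,-2]))
pk=cv([(329,146),(481,156),(467,461),(329,459)])
for h in (0,1.5): print(h,fit(c,box(29.25+h,14.25+h),pk,50,30,[639,-153,-2]))
fl=cv([(345,170),(468,172),(456,447),(342,445)])
print('floor',fit(c,box(29.25,14.25,-10),fl,50,30,[639,-153,-2]))
E
```

```text
plate (array([ 637.7048594 , -153.12960067,   -2.74034593]), np.float64(0.31091164619238043))
0 (array([ 638.02367452, -152.63712533,   -2.76721308]), np.float64(1.2867749928883825))
1.5 (array([ 637.95188908, -152.62977382,   -2.75107866]), np.float64(2.4845840080861024))
floor (array([ 637.82894802, -153.16033385,   -2.64113409]), np.float64(2.538251830363805))
```

```bash
cat >> place.py <<'E'
OB=face([637.8,-153.0,50],-2.75); OFO=[0,1,-11.2]
E
python3 -c "
from place import *
where(OB,OFO); go(tcp(OB,[0,0,15],OFO),OB[2],1)"
```

```text
t 16.6 lap in face [-77.52   7.15  99.78] rotvec [-0.44 -0.61 -1.05] F_face [-1.5  0.8 -1. ] gap 17.1 qd 0.3
ROW 0.008 0.011 0.018 0.96 -7.81 8.41 1 | deg 1.3 mm 115
```

>>> apply_moves(targets="0.008 0.011 0.018 0.3 -2.5 2 1; 0.008 0.011 0.018 0.7 -5 4.5 1; 0.008 0.011 0.018 0.96 -7.8 7 1; 0.008 0.011 0.018 0.96 -7.8 8.2 1; 0.008 0.011 0.018 0.96 -7.8 8.2 1")

```text
time: 17.1
tool_pos: [635.3, -152.2, 53.2]
tcp_rot: [-150.2, 0.0, -92.7]
ft_force: [-0.2, 0.1, -2.2]
finger_gap: 17.3
```

```bash
python3 -c "
from place import *
snapshot('top'); snapshot('top'); snapshot('top');snapshot('top')
where(OB,OFO); go(tcp(OB,[0,0,3],OFO),OB[2],1)"
```

```text
t 17.3 lap in face [ 0.02 -0.62 17.8 ] rotvec [0.07 0.06 0.  ] F_face [ 0.2 -0.8 -1.6] gap 17.2 qd 0.7
ROW -0.001 -0.001 -0.0 -0.06 0.0 1.48 1 | deg 0.1 mm 15
```

>>> apply_moves(targets="0 0 0 -0.06 0 0.6 1; 0 0 0 -0.06 0 1.1 1; 0 0 0 -0.06 0 1.4 1; 0 0 0 -0.06 0 1.5 1; 0 0 0 -0.06 0 1.5 1")

```text
time: 17.8
tool_pos: [643.1, -153.5, 42.3]
tcp_rot: [-150.0, -0.0, -92.8]
ft_force: [0.2, -0.0, -1.5]
finger_gap: 17.2
```

```bash
python3 -c "
from place import *
where(OB,OFO); go(tcp(OB,[0,0,-3],OFO),OB[2],1)"
```

```text
t 17.8 lap in face [-0.25 -0.26  1.91] rotvec [0.02 0.05 0.03] F_face [-0.6 -0.  -1.4] gap 17.2 qd 0.3
ROW -0.0 -0.001 -0.001 -0.03 -0.02 0.49 1 | deg 0.1 mm 5
```

>>> apply_moves(targets="0 0 0 -0.03 -0.02 0.1 1; 0 0 0 -0.03 -0.02 0.2 1; 0 0 0 -0.03 -0.02 0.35 1; 0 0 0 -0.03 -0.02 0.5 1; 0 0 0 -0.03 -0.02 0.5 1")

```text
time: 18.3
tool_pos: [645.8, -153.4, 38.1]
tcp_rot: [-150.0, -0.0, -92.8]
ft_force: [-0.1, -0.4, -2.0]
finger_gap: 17.5
```

```bash
python3 -c "
from place import *
where(OB,OFO)"
```

```text
t 18.3 lap in face [ 0.02  0.04 -3.08] rotvec [0.03 0.05 0.03] F_face [-1.1 -0.4 -1.7] gap 17.5 qd 0.3
```

>>> apply_moves(targets="0 0 0 0 0 0.15 1; 0 0 0 0 0 0.3 1; 0 0 0 0 0 0.4 1; 0 0 0 0 0 0.5 1; 0 0 0 0 0 0.5 1")

```text
time: 18.8
tool_pos: [648.3, -153.5, 33.9]
tcp_rot: [-150.0, -0.0, -92.8]
ft_force: [-0.5, -0.4, -1.7]
finger_gap: 17.3
```

```bash
python3 -c "
from place import *
where(OB,OFO)"
```

```text
t 18.8 lap in face [ 0.08  0.03 -8.04] rotvec [0.03 0.06 0.03] F_face [-1.3 -0.4 -1.3] gap 17.3 qd 0.2
```

>>> apply_moves(targets="0 0 0 0 0 0.1 1; 0 0 0 0 0 0.2 1; 0 0 0 0 0 0.25 1; 0 0 0 0 0 0.3 1; 0 0 0 0 0 0.3 1")

```text
time: 19.3
tool_pos: [649.6, -153.6, 32.3]
tcp_rot: [-150.0, -0.0, -92.8]
ft_force: [-17.0, 1.3, 14.3]
finger_gap: 16.7
```

```bash
python3 -c "
from place import *
where(OB,OFO)"
```

```text
t 19.3 lap in face [  0.4   -0.07 -10.04] rotvec [ 0.02  0.04 -0.  ] F_face [-7.6  0.5 20.9] gap 16.7 qd 0.2
```

>>> apply_moves(targets="0 0 0 0 0 0 1; 0 0 0 0 0 0 1; 0 0 0 0 0 -0.1 2.4; 0 0 0 0 0 -0.1 3.5; 0 0 0 0 0 -0.1 4")

```text
time: 19.8
tool_pos: [649.7, -153.7, 32.7]
tcp_rot: [-149.9, -0.1, -92.8]
ft_force: [-0.1, -0.6, 0.5]
finger_gap: 40.2
```

>>> apply_moves(targets="0 0 0 0 0 -1 4; 0 0 0 0 0 -3 4; 0 0 0 0 0 -6 4; 0 0 0 0 0 -9 4; 0 0 0 0 0 -12 4")

```text
time: 20.3
tool_pos: [588.5, -150.4, 137.6]
tcp_rot: [-150.0, -0.1, -92.8]
ft_force: [0.3, -0.1, 0.1]
finger_gap: 40.1
```

>>> apply_moves(targets="0 0 0 0 0 0 4; 0 0 0 0 0 0 4; 0 0 0 0 0 0 4; 0 0 0 0 0 0 4; 0 0 0 0 0 0 4")

```text
time: 20.8
tool_pos: [588.9, -150.2, 134.7]
tcp_rot: [-150.1, 0.0, -92.8]
ft_force: [-0.7, 0.4, -0.2]
finger_gap: 40.0
```

```bash
python3 - <<'E'
from place import *
from scipy.optimize import least_squares
where(OB,OFO); s=sense(); c=cam('wrist',s); im=snapshot('wrist'); save(im,'w10f')
def box(hx,hy,z): return [(hx,hy,z),(hx,-hy,z),(-hx,-hy,z),(-hx,hy,z)]
g=im.astype(int); col=lambda p:im[int(round(p[0])),int(round(p[1]))]
pr=lambda q:proj(c,OB[0]+OB[1].apply(q))
print('base rim expected (z=+4):',[tuple(np.round(pr(q),1)) for q in box(28,13,4)])
# white aluminium mask in the neighbourhood of the plate
v=g.sum(2); 
for n,q in (('uphill base end',(22,0,4)),('downhill base end (may be hidden)',(-25,0,4)),('left',(20,11,4)),('block top',(0,0,34)),('plate',(35,0,0))): print(n,np.round(pr(q)),col(pr(q)))
# column scan across base near uphill end, and row scan along centre
r=int(round(pr((24,0,4))[0])); x0=int(round(pr((24,0,4))[1])); print('row',r,'centre col',x0,v[r,x0-25:x0+26].tolist())
a,b=pr((40,8,4)),pr((10,8,4)); n=20
print('down-slope scan from x=40 to 10:',[int(v[int(round(t[0])),int(round(t[1]))]) for t in np.linspace(a,b,n)])
for q in ('oblong_lap','square_lap'):
  for cm in ('wrist','scene'):
    if cm=='scene': snapshot('scene')
    print(q,cm,[(np.round(x['at']),round(x['confidence'],2)) for x in place_of(cm,q)[:2]])
cs=cam('scene'); print('expected wrist',pr((0,0,-10)),'scene obl',proj(cs,OB[0]+OB[1].apply((0,0,-10))),'sq',proj(cs,SQ[0]+SQ[1].apply((0,0,-10))))
E
```

```text
t 20.8 lap in face [ -1.07   0.45 109.05] rotvec [-0.08  0.01  0.04] F_face [-0.8  0.3  0.2] gap 40.0 qd 0.3
base rim expected (z=+4): [(np.float64(172.4), np.float64(269.8)), (np.float64(172.3), np.float64(300.0)), (np.float64(233.9), np.float64(299.2)), (np.float64(233.9), np.float64(270.6))]
uphill base end [179. 285.] [232 230 218]
downhill base end (may be hidden) [231. 285.] [203 196 175]
left [182. 272.] [230 228 214]
block top [213. 285.] [181 119  71]
plate [164. 285.] [86 48 31]
row 177 centre col 285 [192, 180, 188, 189, 188, 178, 188, 164, 117, 94, 405, 673, 680, 675, 679, 670, 683, 677, 675, 684, 684, 679, 672, 670, 681, 676, 671, 672, 672, 678, 680, 671, 672, 668, 674, 682, 682, 683, 675, 551, 201, 80, 128, 185, 194, 190, 187, 183, 181, 180, 184]
down-slope scan from x=40 to 10: [183, 185, 180, 177, 176, 174, 132, 322, 602, 687, 680, 682, 682, 682, 676, 680, 683, 151, 184, 201]
oblong_lap wrist [(array([202., 285.]), 0.62)]
oblong_lap scene [(array([191., 218.]), 0.88)]
square_lap wrist []
square_lap scene [(array([270., 298.]), 0.84)]
expected wrist [200.27604855 284.86721347] scene obl [189.59782663 219.74468521] sq [269.66327931 297.60669874]
```

```bash
python3 -c "
from h import *
print(sense()['ft_force']); print(hand_in())"
```

```text
[0.95219357 0.11256979 0.09144336]
the job is handed in; nothing more can be done
None
```

Both laps are in the pockets of their own shape and released, and the job is handed in at about 21 s of the 67 s allowed. `hand_in()` gives no verdict.

**Insertion:** each lap met its pocket floor at an estimated -10.04 mm below the plate face. The push at that point was about 11 N for the square and 21 N for the oblong. Both went in within about 0.5 mm of the pocket centre I had measured, without any searching.

**After release:**
- **Square lap:** the wrist picture showed it flat in its pocket, where predicted.
- **Oblong lap:** I checked this by pixel values only, because the 12 picture views were used up. Its base edges were within about a pixel of the prediction.
- **Both laps:** the trained network placed both within 2 pixels of the expected spots in the scene camera.
- **Gripper:** clear of everything, with wrist force about zero.

**What failed or disagreed:**
- **First grip:** the first attempt on the square lap closed on air. The fingers really end about 30 mm behind the reported tool point, not at it. I found this by touching the top of the grip block, with about 27 N on the standing lap, and corrected both grasps for it.
- **Stand positions:** the first long-range fits were 2–3 mm off, so I measured each stand again close up before inserting.
- **Flatness:** no independent check of tilt was possible. It rests on the parallel push and the floor contact depth.
- **Other things on the counter:** I did not measure them again at the end. No unexpected contact force showed up in the readings after each move.

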